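# Cap the lacquer standpipe and lock its cam arms

## Robot

A 6-joint arm with a two-finger parallel gripper is mounted at the origin on the work surface. World frame = base frame: x ahead of the robot, y to its left, z up, the work surface at z = 0. Lengths are in mm, angles in degrees, forces in N, time in s.
With the tool pointing down it reaches from about 300 to 850 mm from the base axis. Payload 4.2 kg.
Tool frame: the origin (TCP) lies midway between the tips of the shut fingers; the grasp point (between the pads) lies 19 mm behind it (env.grip_depth is the distance from the TCP to the grasp point, in mm); z points along the fingers, y is the line along which they close (so a half turn about z gives the same grasp; the last joint's range is limited). The gripper opens to 91 mm and grips with 3 to 60 N. Pads are 32 mm wide; open, the fingers measure 118 mm over their backs; the gripper's body (76 mm by 178 mm) begins 60 mm behind the grasp point.
Start: joints at [74.828, 18.312, 89.639, -0, 72.044, -1.146], TCP at [139.36, 557.873, 213.976] pointing down, gripper open.
Joint ranges: [-177.97, 177.97], [-48.28, 115.42], [12.27, 149.76], [-77.06, 257.06], [2.81, 150.46], [-146.56, 146.56]. Speed limits (degrees/s): [147.25, 147.25, 180, 180, 180, 180].

## Interface

Orientations are given as [roll, pitch, yaw] about the fixed x, y, z axes, in that order (R = Rz(yaw) Ry(pitch) Rx(roll)).
In Python, from workcell import env, eyes gives the robot as it stands.
- The arm moves only by the tool send_rows, never from a script. Its argument "motion" is a list of rows, each a list of 7 numbers: the shift along the world's x, y, z normalised to -1 to 1, where 1 is 0.5 m, then the turn, a rotation vector about the world's x, y, z normalised to -1 to 1, where 1 is 60 degrees, then the opening, from -1 (shut) to 1 (fully open). A call has 1 to 20 rows; each row is the pose to reach, as a shift and turn from the pose commanded when the call began; what a row does not reach only later rows make up. A row lasts 1/8 s, in which the tool goes at most 62.5 mm and 10.7 degrees, less where a joint would pass 70% of its speed; a pose out of reach is approached as far as the arm can. A call with a number of a shift or a turn outside -1 to 1 is refused whole. A call with a gripper value outside its range is refused whole. The fingers move at their own pace and stop on an object; "squeeze" is the grip in N (left out, the last holds). Time passes only in rows, so rows that repeat a pose let the fingers close. It gives the time, the measured TCP pose, the force, the opening and the grip force at its end, in the units of the state.
- env.state(): the state, without advancing time (a new reading comes with each control period).
- eyes.grab_frame(name): name is "scene" or "top" or "wrist"; returns a dict with "pixels" (420x560x3 uint8, red, green, blue), "depth" (420x560 float32, mm along the optical axis (not along the pixel's ray), 0 where there is no reading), "fx", "fy", "cx", "cy" (pixels), "distortion" ([k1, k2, p1, p2, k3] as OpenCV has them; the pictures are not rectified), "R" (3x3) and "t" (3): a world point X has camera coordinates R X + t; the wrist camera has in their place "T_tool_cam" (4x4, takes a point from camera to tool coordinates, whose origin is the TCP and whose axes are the flange's). Camera axes: x right, y down, z forward; pixel columns grow to the right and rows downward; lengths in mm; the calibration is good to about 2 mm. A picture is of the moment at which its call begins: read the wrist's pose just before it.
- env.job_done(): hands the job in; it is judged then, once.
The state is a dict: "time_s": time; "qpos": joint angles; "qvel": joint speeds; "effort": joint torques, N m; "ee_pos": TCP position; "ee_rot": TCP orientation; "force": force on the tool from outside, world axes, zero at the start; "torque": the same for the moment, N m; "gripper_width": finger opening in mm; "gripper_force": force on a finger pad.
Only numpy, scipy, OpenCV 4.12 (cv2) and the standard library are available. Lean on these libraries where they do the work, as an engineer would, in place of code of your own. Each camera call takes 0.05 s, during which the arm holds its last target. There are 200 camera calls.

## Task

Close off the standpipe on the bench: take the metal camlock cap that stands on the bench, set it over the brass grooved neck and push it firmly down, past the stiff white plunger, until it is fully home. Then swing its two cam arms fully down to lock it, one after the other, and let go. Do not knock over the lacquer tin or the amber jar.

Things in the scene. Friction and masses are not known exactly. Their poses are not given: they have to be found in the camera images.
- cap_mid (a point): Centre of the loose aluminium camlock cap, on its axis, 50 mm above the rim of its open mouth, on which it stands; z is its axis (up). 100 mm high, about 0.54 kg (varies). Skirt 66 mm outside diameter up to 54 mm above the mouth, bore 48.4 mm diameter, 46 mm deep to a flat ceiling. Cam arms point along its +x (red) and -x (blue); hinge pins 34 mm from the axis, 19 mm above the mouth, along y.
- cap_knob (a point): Grip point of the cap's knurled round knob, on the cap's axis, 82 mm above the mouth's rim; same axes as the cap. The knob is 40 mm in diameter and reaches from 54 to 100 mm above the mouth.
- red_arm_grip (a point): Middle of the red end of the cam arm on the cap's +x side, 70 mm from its hinge pin. x points along the arm away from the pin, y along the pin. The arm is a bar 87 mm long from the pin; the red end is 34 mm long, 18 mm wide (along y) and 11 mm thick and can be pinched across its width.
- blue_arm_grip (a point): The same on the blue end of the other cam arm, on the cap's -x side: 70 mm from its hinge pin, x along the arm away from the pin, y along the pin; same sizes.
- red_arm (a joint): Angle of the red arm, rad: 0 level (cap upright), negative raised (stop at -0.5), 1.134 its stop, fully down, 65 degrees below level. It stays where left (friction 0.15 N m). Over the last 45 degrees or so its cam lobe enters the neck's groove, so it goes fully down only with the cap home on the neck, and an arm already down keeps the cap from going on.
- blue_arm (a joint): Angle of the blue arm, the same way: 0 level, negative raised, 1.134 fully down.
- neck_top (a point): Centre of the flat top of the brass grooved neck of the fixed standpipe, 170 mm above the bench; z up, the pipe's axis. Neck 46 mm diameter, chamfer 6 mm high at the top, groove 22 to 40 mm below the top. Round: the cap fits with its arms pointing any way. When home, the cap's ceiling rests on this top: cap centre 4 mm above this point, mouth 46 mm below it.
- standpipe: The standpipe, fixed; origin on its axis at bench height, z up. Foot flange 104 mm diameter, 12 mm high; pipe 38 mm diameter; collar 52 mm diameter from 84 to 100 mm high; the neck above it. A low outlet with a small gauge, 51 mm high, reaches out 100 mm along x.
- plunger (a joint): Travel in m of the white plunger, 22 mm diameter, in the middle of the neck's top. At 0 it stands 12 mm above the top; it slides down stiffly (friction 14 N, no spring) and stays where left. The cap's weight does not move it; it reads about 0.012 when the cap has been pushed home.
- tin: Lacquer tin with a yellow band, 76 mm diameter, 120 mm high, loose; origin at the centre of its underside, z up.
- jar: Amber glass jar with a white lid, 68 mm diameter, 95 mm high, loose; origin at the centre of its underside, z up.
Mind the look-alikes: they are no part of the job. Leave any red or turquoise look-alike of the jar alone.

How it is judged (in metres and radians):
On the way, in this order (a step that is already met when the one before it is completed fails the run):
1. the cap is pushed fully home on the neck by the gripper, with both arms still raised or level (z of cap_mid in the frame of neck_top between 0.001 and 0.0055 m and horizontal distance between cap_mid and neck_top below 0.003 m and angle between the z axis of cap_mid and the z axis of neck_top, either way round below 0.05 rad and value of joint plunger above 0.009 m and contact force between any of the fingers, the arm and cap above 1 N and value of joint each of red_arm, blue_arm below 0.4 rad), for 0.05 s.
2. one cam arm is fully down while the other is still up (((value of joint red_arm above 1 rad and value of joint blue_arm below 0.5 rad) or (value of joint blue_arm above 1 rad and value of joint red_arm below 0.5 rad))), for 0.1 s.
3. the other cam arm is fully down as well (value of joint each of red_arm, blue_arm above 1 rad), for 0.1 s.
At the end, for the whole second after the job is handed in: The cap sits fully home on the neck (its centre point 1 to 5.5 mm above the neck's top, within 3 mm of its axis, within 0.05 rad of upright) at rest, both cam arms are fully down (joint over 1.0 rad), and the tin and the jar stand upright (within 0.3 rad) (all of step 3 and z of cap_mid in the frame of neck_top between 0.001 and 0.0055 m and horizontal distance between cap_mid and neck_top below 0.003 m and angle between the z axis of cap_mid and the z axis of neck_top, either way round below 0.05 rad and linear speed of cap below 0.02 m/s and angle between each of tin, jar's own z axis and vertical below 0.3 rad); the robot touches nothing.
It fails at once if the lacquer tin or the amber jar is knocked over (angle between any of tin, jar's own z axis and vertical above 0.5 rad).
It also fails if it takes over 72 s, if anything falls off the work surface, if the arm or the gripper's body presses on something with over 40 N, if the wrist force passes 120 N, or if a joint passes its speed limit or range.

## Working session

There is one attempt and no reset: what is moved stays moved. The work goes in short steps, Python scripts to look and compute and a tool call to move; the robot and the scene stay as the last step left them, time stands still between calls to the robot, and variables do not carry over. Pictures are saved under pics/ and viewed, at most 10 in all, crops included, and the job is handed in when it is done.

Besides the shell and the picture viewer there is one more tool, called after "Request:" as name([rows], argument=value, ...), one row to a line, values as JSON. send_rows: Moves the arm, as the interface text tells. Its arguments: {"type":"object","properties":{"motion":{"type":"array"},"squeeze":{"type":"number"}},"required":["motion"]}

```bash
mkdir -p pics; ls; cat > h.py <<'E'
import numpy as np, cv2
from workcell import env, eyes
from scipy.spatial.transform import Rotation as Ro
def cloud(f, st=None):
    d=f["depth"]; h,w=d.shape
    K=np.array([[f["fx"],0,f["cx"]],[0,f["fy"],f["cy"]],[0,0,1.]])
    u,v=np.meshgrid(np.arange(w),np.arange(h))
    p=cv2.undistortPoints(np.stack([u,v],-1).reshape(-1,1,2).astype(np.float64),K,np.array(f["distortion"],float)).reshape(h,w,2)
    P=np.dstack([p[...,0]*d,p[...,1]*d,d])
    if "R" in f: W=(P-np.array(f["t"]).ravel())@np.array(f["R"])
    else:
        T=np.array(f["T_tool_cam"]); R=Ro.from_euler('xyz',st["ee_rot"],degrees=True).as_matrix()
        W=(P@T[:3,:3].T+T[:3,3])@R.T+np.array(st["ee_pos"])
    W[d==0]=np.nan
    return W
def save(f,n): cv2.imwrite(f"pics/{n}.png",f["pixels"][...,::-1])
E
python3 - <<'E'
from h import *
s=env.state(); print(s)
a=eyes.grab_frame("scene"); b=eyes.grab_frame("top")
np.savez("f0.npz",a=cloud(a),b=cloud(b),ai=a["pixels"],bi=b["pixels"])
save(a,"scene0"); save(b,"top0")
E
```

```text
pics
{'time_s': 0.0, 'qpos': array([ 7.48281761e+01,  1.83492427e+01,  8.97063985e+01,  1.46873449e-04,
        7.20430842e+01, -1.14695880e+00]), 'qvel': array([-0.04040633,  0.05001553, -0.06783715, -0.03578626,  0.00517846,
        0.03276133]), 'effort': array([ 1.96137495e-03, -4.12451613e+01, -2.31972134e+01,  7.28893513e-02,
        4.58850770e-02, -1.23212476e-04]), 'ee_pos': array([139.22364485, 557.37003208, 213.14437078]), 'ee_rot': array([-1.79901297e+02, -2.11578722e-03,  1.65975088e+02]), 'force': array([0.6412734 , 0.04917095, 0.01175967]), 'torque': array([ 0.02264484, -0.01627972,  0.01350222]), 'gripper_force': 0.0, 'gripper_width': 90.79452992991564}
```

```bash
sleep 3; ls pics
```

```text
scene0.png
top0.png
```

View pics/scene0.png

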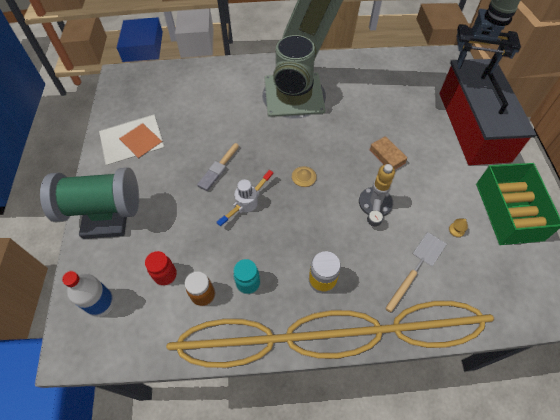

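View pics/top0.png

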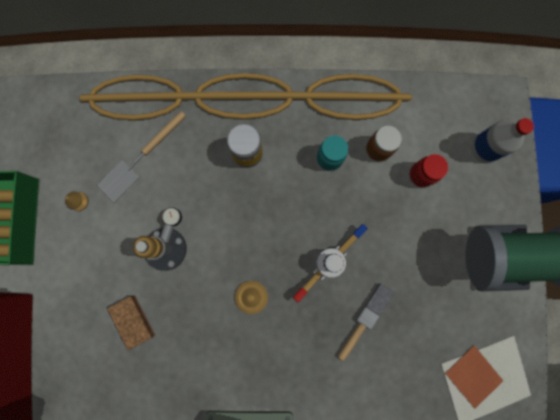

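Scene picture: cap at (245,195) with the red arm towards (268,175) and the blue one towards (222,220); standpipe neck at (387,172); tin at (324,270); amber jar at (200,288). Top picture: cap at (332,262), neck at (148,246), red end at (300,295), blue end at (360,231).

```bash
python3 - <<'E'
from h import *
z=np.load("f0.npz")
def circ(P):
    A=np.c_[2*P[:,:2],np.ones(len(P))]; s=np.linalg.lstsq(A,(P[:,:2]**2).sum(1),rcond=None)[0]
    return s[:2],np.sqrt(s[2]+s[:2]@s[:2])
for k,cap,neck in(("a",(245,195),(387,172)),("b",(332,262),(148,246))):
    W=z[k]; I=z[k+"i"]; hsv=cv2.cvtColor(I,cv2.COLOR_RGB2HSV).astype(int)
    v,u=np.mgrid[:420,:560]
    for n,c in(("cap",cap),("neck",neck)):
        m=(np.hypot(u-c[0],v-c[1])<45)&(W[...,2]>15); P=W[m]
        print(k,n,"maxz",np.sort(P[:,2])[-5:], )
        for lo,hi in((94,104),(48,58),(164,174),(176,188),(86,98)):
            Q=P[(P[:,2]>lo)&(P[:,2]<hi)]
            if len(Q)>8: print(lo,hi,len(Q),Q.mean(0).round(1),"bbox mid",((Q.max(0)+Q.min(0))/2).round(1),"ext",np.ptp(Q,axis=0).round(1))
        if n=="cap":
            g=(np.hypot(u-c[0],v-c[1])<60)&(hsv[...,1]>150)&(hsv[...,2]>70)&(W[...,2]>8)
            for nm,mm in(("red",(hsv[...,0]<6)|(hsv[...,0]>174)),("blue",(hsv[...,0]>100)&(hsv[...,0]<130))):
                Q=W[g&mm]; print(nm,len(Q),np.median(Q,0).round(1),Q.min(0).round(0),Q.max(0).round(0))
    for nm,c in (("tin",(324,262)),("jar",(198,280)),("teal",(246,270))) if k=="a" else (("tin",(243,138)),("jar",(387,137)),("teal",(333,146))):
        print(nm,W[c[1]-3:c[1]+4,c[0]-3:c[0]+4].reshape(-1,3).mean(0).round(1))
E
```

```text
a cap maxz [104.91132734 105.05755654 105.42368301 105.84802277 106.18348589]
94 104 127 [ 454.3 -191.7  100.3] bbox mid [ 452.7 -192.1   99.3] ext [40.5 37.9  9.3]
48 58 169 [ 464.8 -190.8   54.3] bbox mid [ 458.1 -191.4   53.2] ext [58.5 64.9  9.5]
86 98 41 [ 464.7 -191.2   92.5] bbox mid [ 455.7 -191.2   91.9] ext [35.3 39.7 11.7]
red 50 [ 381.7 -119.7   41.7] [ 367. -135.   34.] [ 393. -106.   47.]
blue 55 [ 528.3 -261.8   36.7] [ 514. -277.   30.] [ 542. -248.   43.]
a neck maxz [185.02244632 185.05779135 185.13619754 185.87075187 186.38362333]
94 104 67 [497.1 195.8  99.5] bbox mid [488.8 203.2  98.9] ext [43.3 53.2  9.8]
48 58 126 [529.1 188.7  50.8] bbox mid [520.4 190.4  52.8] ext [79.9 55.7  9.6]
164 174 118 [489.5 199.2 169.4] bbox mid [483.9 202.1 169.1] ext [43.2 41.2  9.8]
176 188 48 [484.4 202.2 181.9] bbox mid [484.2 202.2 181.4] ext [23.6 19.8 10. ]
86 98 42 [500.6 192.9  93.4] bbox mid [490.9 200.8  92.4] ext [37.1 48.4 11.3]
tin [716.7   3.  120.4]
jar [ 729.7 -316.2   95.2]
teal [ 712.3 -194.1   96. ]
b cap maxz [102.33657361 102.57758538 102.78629786 102.87203079
[... 276 characters left out ...]
 95 [ 382.  -117.2   40.4] [ 369. -132.   34.] [ 395. -104.   47.]
blue 75 [ 526.8 -258.9   35.4] [ 515. -271.   30.] [ 540. -246.   41.]
b neck maxz [182.9651762  183.03231421 183.19631384 183.31611754 183.60654206]
94 104 80 [483.8 189.6  98.6] bbox mid [485.2 196.4  99. ] ext [50.2 34.5  9.7]
48 58 189 [548.9 182.8  49.8] bbox mid [523.9 182.3  52.3] ext [108.9  40.9   8.6]
164 174 249 [485.  203.2 168. ] bbox mid [485.1 205.8 168.9] ext [42.4 42.   9.6]
176 188 84 [484.9 205.1 180.6] bbox mid [484.6 205.3 179.8] ext [18.1 20.   7.5]
86 98 54 [484.2 187.   93.6] bbox mid [485.2 195.4  92.2] ext [50.2 33.2 11.3]
tin [724.4  10.  118.7]
jar [ 736.5 -315.4   94.6]
teal [ 713.9 -190.8   94.7]
```

Request:
send_rows([
  [0.5, -0.9, 0.05, 0, 0, -0.517, 1],
  [0.5, -0.9, 0.05, 0, 0, -0.517, 1],
  [0.5, -0.9, 0.05, 0, 0, -0.517, 1],
  [0.5, -0.9, 0.05, 0, 0, -0.517, 1],
  [0.5, -0.9, 0.05, 0, 0, -0.517, 1],
  [0.5, -0.9, 0.05, 0, 0, -0.517, 1],
  [0.5, -0.9, 0.05, 0, 0, -0.517, 1],
  [0.5, -0.9, 0.05, 0, 0, -0.517, 1],
  [0.5, -0.9, 0.05, 0, 0, -0.517, 1],
  [0.5, -0.9, 0.05, 0, 0, -0.517, 1],
])

```text
time_s: 1.35
ee_pos: [389.3, 107.6, 238.7]
ee_rot: [-180.0, -0.1, 134.8]
force: [-0.3, 0.3, 0.9]
gripper_width: 91.4
gripper_force: 0.0
```

Request:
send_rows([
  [0.127, -0.596, -0.02, 0, 0, 0, 1],
  [0.127, -0.596, -0.02, 0, 0, 0, 1],
  [0.127, -0.596, -0.02, 0, 0, 0, 1],
  [0.127, -0.596, -0.02, 0, 0, 0, 1],
  [0.127, -0.596, -0.02, 0, 0, 0, 1],
  [0.127, -0.596, -0.02, 0, 0, 0, 1],
  [0.127, -0.596, -0.02, 0, 0, 0, 1],
])

```text
time_s: 2.22
ee_pos: [452.8, -188.1, 228.5]
ee_rot: [180.0, -0.1, 135.1]
force: [-0.5, 0.9, -0.5]
gripper_width: 91.2
gripper_force: 0.0
```

```bash
cat > capw.py <<'E'
from h import *
import sys
s=env.state(); f=eyes.grab_frame("wrist"); save(f,sys.argv[1]); W=cloud(f,s); np.save(sys.argv[1],W)
print(s["ee_pos"],s["ee_rot"],s["time_s"])
x,y=float(sys.argv[2]),float(sys.argv[3])
P=W.reshape(-1,3); P=P[np.hypot(P[:,0]-x,P[:,1]-y)<60]
for a in sys.argv[4:]:
    lo,hi=map(float,a.split(","))
    Q=P[(P[:,2]>lo)&(P[:,2]<hi)]
    if len(Q)>8:
        c,r=cv2.minEnclosingCircle((Q[:,:2]).astype(np.float32))
        print(lo,hi,len(Q),"z",np.median(Q[:,2]).round(1),"mean",Q.mean(0).round(1),"enc",np.round(c,1),round(r,1),"bbox",((Q.max(0)+Q.min(0))/2).round(1))
E
python3 capw.py w1 453 -190 96,106 48,60
```

```text
[ 452.82471536 -188.13717654  228.52987378] [ 1.79979347e+02 -1.11497952e-01  1.35050114e+02] 2.225
96.0 106.0 1491 z 99.3 mean [ 450.4 -188.7   99.3] enc [ 450.9 -189.3] 19.9 bbox [ 450.9 -189.2   98.8]
48.0 60.0 1447 z 53.4 mean [ 443.2 -181.6   53.3] enc [ 450.8 -189.4] 32.9 bbox [ 450.8 -189.2   54. ]
```

View pics/w1.png

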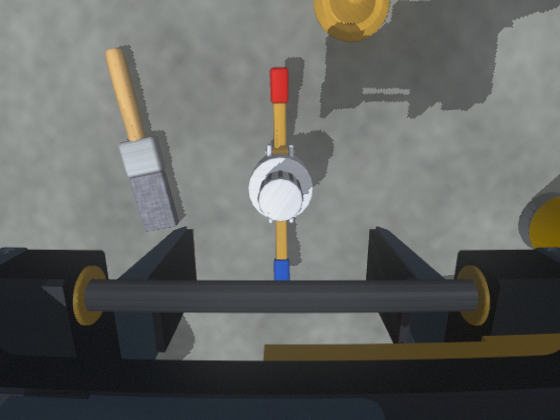

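Request:
send_rows([
  [-0.002, 0.001, -0.12, 0, 0, 0, 1],
  [-0.002, 0.001, -0.24, 0, 0, 0, 1],
  [-0.002, 0.001, -0.332, 0, 0, 0, 1],
  [-0.002, 0.001, -0.332, 0, 0, 0, 1],
  [-0.002, 0.001, -0.332, 0, 0, 0, -1],
  [-0.002, 0.001, -0.332, 0, 0, 0, -1],
  [-0.002, 0.001, -0.332, 0, 0, 0, -1],
  [-0.002, 0.001, -0.332, 0, 0, 0, -1],
  [-0.002, 0.001, -0.332, 0, 0, 0, -1],
  [-0.002, 0.001, -0.332, 0, 0, 0, -1],
], squeeze=55)

```text
time_s: 3.52
ee_pos: [452.4, -189.5, 63.2]
ee_rot: [179.9, 0.0, 134.9]
force: [0.4, 1.5, 1.2]
gripper_width: 39.7
gripper_force: 55.0
```

```bash
python3 - <<'E'
from h import *
s=env.state(); print(s["gripper_width"],s["gripper_force"],s["ee_pos"],s["force"])
print(np.array(eyes.grab_frame("wrist")["T_tool_cam"]).round(3))
E
```

```text
39.7105481755096 54.985790848731995 [ 452.37615158 -189.52563818   63.19650525] [0.37962833 1.53347208 1.20951413]
[[ 1.00000e-03 -9.65000e-01 -2.63000e-01  7.48050e+01]
 [ 1.00000e+00  1.00000e-03 -0.00000e+00 -1.26700e+00]
 [ 0.00000e+00 -2.63000e-01  9.65000e-01 -1.70204e+02]
 [ 0.00000e+00  0.00000e+00  0.00000e+00  1.00000e+00]]
```

Request:
send_rows([
  [0, 0, 0.1, 0, 0, 0, -1],
  [0, 0, 0.2, 0, 0, 0, -1],
  [0, 0, 0.3, 0, 0, 0, -1],
  [0, 0, 0.42, 0, 0, 0, -1],
  [0.065, 0.15, 0.42, 0, 0, -0.06, -1],
  [0.065, 0.25, 0.42, 0, 0, -0.12, -1],
  [0.065, 0.35, 0.42, 0, 0, -0.18, -1],
  [0.065, 0.45, 0.42, 0, 0, -0.24, -1],
  [0.065, 0.55, 0.42, 0, 0, -0.3, -1],
  [0.065, 0.65, 0.42, 0, 0, -0.333, -1],
  [0.065, 0.72, 0.42, 0, 0, -0.333, -1],
  [0.065, 0.76, 0.42, 0, 0, -0.333, -1],
  [0.065, 0.787, 0.42, 0, 0, -0.333, -1],
  [0.065, 0.787, 0.42, 0, 0, -0.333, -1],
  [0.065, 0.787, 0.42, 0, 0, -0.333, -1],
])

```text
time_s: 5.45
ee_pos: [484.4, 202.7, 272.9]
ee_rot: [-180.0, 0.0, 114.9]
force: [-0.5, -0.0, -6.4]
gripper_width: 39.1
gripper_force: 55.0
```

```bash
python3 - <<'E'
from h import *
s=env.state(); print(s["ee_pos"],s["ee_rot"],s["gripper_width"],s["force"])
for n in("scene","top"):
    f=eyes.grab_frame(n); W=cloud(f); np.save("c_"+n,W); save(f,"c_"+n)
    P=W.reshape(-1,3); P=P[np.hypot(P[:,0]-484,P[:,1]-204)<50]
    for lo,hi in((258,270),(215,225),(228,250),(176,188),(164,173)):
        Q=P[(P[:,2]>lo)&(P[:,2]<hi)]
        if len(Q)>8: print(n,lo,hi,len(Q),Q.mean(0).round(1),((Q.max(0)+Q.min(0))/2).round(1),np.ptp(Q,axis=0).round(1))
f=eyes.grab_frame("wrist"); save(f,"c_wrist"); np.save("c_wrist",cloud(f,s))
a=cv2.imread("pics/c_scene.png")[60:260,280:480]; b=cv2.imread("pics/c_wrist.png")
cv2.imwrite("pics/c_mix.png",np.hstack([cv2.resize(a,(400,400)),cv2.resize(b,(400,300),interpolation=3) if 0 else cv2.copyMakeBorder(cv2.resize(b,(400,300)),0,100,0,0,0)]))
E
```

```text
[484.38711978 202.72351543 272.8939682 ] [-1.79965606e+02  4.79896285e-02  1.14917782e+02] 39.12799975354623 [-0.52818155 -0.04179177 -6.43802197]
scene 258 270 179 [498.9 190.7 263.4] [490.6 200.3 263.6] [56.3 61.8 10.5]
scene 215 225 44 [511.5 197.9 220.3] [499.1 205.8 219.9] [37.  74.3  9.8]
scene 228 250 179 [505.  185.3 238.6] [492.7 203.9 238.9] [52.5 92.3 21.8]
scene 164 173 92 [493.  198.1 168.8] [487.7 201.3 168.5] [37.5 42.7  8.9]
top 258 270 267 [492.4 184.1 262.5] [486.5 188.5 263.7] [60.8 35.4 11.1]
top 215 225 38 [481.9 174.6 220.4] [484.5 177.4 220.2] [60.6 35.6  9.2]
top 228 250 234 [492.5 172.5 237.2] [484.9 177.  238.9] [61.3 37.  21.6]
```

View pics/c_mix.png

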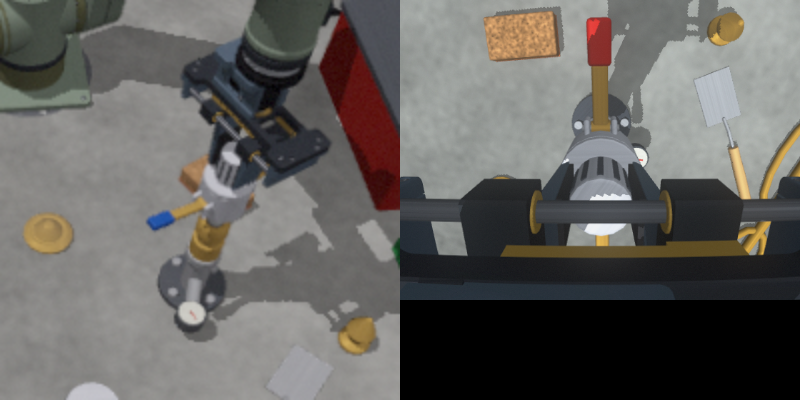

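Left half: the cap held upright above the neck, with the blue arm to the left; right half (wrist): red arm up, knob between the fingers. Next I compare cap and neck within each camera.

```bash
python3 - <<'E'
from h import *
from scipy.optimize import least_squares
z=np.load("f0.npz")
def fit(W,lo,hi,r,c0=(484.5,203.5),z0=None):
    P=W.reshape(-1,3); P=P[(P[:,2]>lo)&(P[:,2]<hi)]
    d=np.hypot(P[:,0]-c0[0],P[:,1]-c0[1]); P=P[abs(d-r)<7]
    s=least_squares(lambda c:np.hypot(P[:,0]-c[0],P[:,1]-c[1])-r,c0,loss="soft_l1",f_scale=1.)
    res=s.fun; return len(P),s.x.round(2),np.sqrt((res**2).mean()).round(2)
for k,n in(("a","scene"),("b","top")):
    C=np.load(f"c_{n}.npy")
    print(n,"neck",fit(z[k],148,163,23),"neck pre in c",fit(C,148,163,23),"collar",fit(z[k],86,98,26))
    print("  skirt",fit(C,213,260,33),fit(C,213,235,33),fit(C,236,260,33))
    print("  cap on bench",fit(z[k],6,50,33,(452.5,-189.5)), fit(z[k],60,95,20,(452.5,-189.5)))
w=np.load("w1.npy"); print("w1 knob",fit(w,60,95,20,(452,-189.5)),fit(w,6,50,33,(452,-189.5)))
w=np.load("c_wrist.npy"); print("wr skirt",fit(w,213,260,33),"neck",fit(w,148,163,23),"collar",fit(w,86,98,26))
E
```

```text
scene neck (50, array([482.22, 204.04]), np.float64(1.05)) neck pre in c (50, array([482.2 , 203.94]), np.float64(1.07)) collar (42, array([482.63, 203.9 ]), np.float64(1.15))
  skirt (265, array([483.45, 201.74]), np.float64(1.92)) (102, array([482.72, 201.16]), np.float64(2.23)) (156, array([484.05, 202.03]), np.float64(1.58))
  cap on bench (172, array([ 451.62, -192.  ]), np.float64(2.07)) (92, array([ 451.98, -191.54]), np.float64(1.14))
top neck (60, array([485.5 , 206.44]), np.float64(0.87)) neck pre in c (33, array([486.3 , 206.04]), np.float64(0.56)) collar (54, array([485.46, 205.79]), np.float64(1.54))
  skirt (289, array([485.99, 204.23]), np.float64(2.28)) (121, array([488.06, 202.96]), np.float64(2.24)) (164, array([485.37, 204.58]), np.float64(1.77))
  cap on bench (117, array([ 453.06, -187.89]), np.float64(3.51)) (39, array([ 453.32, -187.89]), np.float64(0.51))
w1 knob (262, array([ 450.92, -189.34]), np.float64(0.44)) (354, array([ 450.23, -188.78]), np.float64(2.53))
wr skirt (1547, array([482.62, 203.04]), np.float64(2.39)) neck (0, array([484.5, 203.5]), np.float64(nan)) collar (13, array([482.56, 203.83]), np.float64(0.32))<stdin>:8: RuntimeWarning: Mean of empty slice.
  ret = ret.dtype.type(ret / rcount)
```

Request:
send_rows([
  [-0.001, 0.002, 0, 0, 0, 0, -1],
  [-0.001, 0.002, -0.03, 0, 0, 0, -1],
  [-0.001, 0.002, -0.06, 0, 0, 0, -1],
  [-0.001, 0.002, -0.07, 0, 0, 0, -1],
  [-0.001, 0.002, -0.08, 0, 0, 0, -1],
  [-0.001, 0.002, -0.09, 0, 0, 0, -1],
  [-0.001, 0.002, -0.1, 0, 0, 0, -1],
  [-0.001, 0.002, -0.1, 0, 0, 0, -1],
])

```text
time_s: 6.6
ee_pos: [483.7, 204.8, 222.6]
ee_rot: [-180.0, -0.0, 115.0]
force: [-0.4, -0.4, -6.7]
gripper_width: 39.2
gripper_force: 55.0
```

Request:
send_rows([
  [0, 0, -0.015, 0, 0, 0, -1],
  [0, 0, -0.03, 0, 0, 0, -1],
  [0, 0, -0.04, 0, 0, 0, -1],
  [0, 0, -0.045, 0, 0, 0, -1],
  [0, 0, -0.045, 0, 0, 0, -1],
])

```text
time_s: 7.22
ee_pos: [483.8, 204.9, 200.3]
ee_rot: [-180.0, -0.0, 115.0]
force: [0.3, 0.8, -5.9]
gripper_width: 39.3
gripper_force: 55.0
```

Sliding freely; now push home (about 13 mm more).

Request:
send_rows([
  [0, 0, -0.008, 0, 0, 0, -1],
  [0, 0, -0.014, 0, 0, 0, -1],
  [0, 0, -0.02, 0, 0, 0, -1],
  [0, 0, -0.024, 0, 0, 0, -1],
  [0, 0, -0.028, 0, 0, 0, -1],
  [0, 0, -0.028, 0, 0, 0, -1],
])

```text
time_s: 7.98
ee_pos: [484.4, 205.1, 188.9]
ee_rot: [179.8, 0.0, 115.0]
force: [-2.5, -0.5, 6.0]
gripper_width: 39.3
gripper_force: 55.0
```

Request:
send_rows([
  [0, 0, -0.004, 0, 0, 0, -1],
  [0, 0, -0.008, 0, 0, 0, -1],
  [0, 0, -0.012, 0, 0, 0, -1],
  [0, 0, -0.012, 0, 0, 0, -1],
  [0, 0, -0.012, 0, 0, 0, -1],
])

```text
time_s: 8.6
ee_pos: [484.4, 205.1, 187.0]
ee_rot: [179.7, 0.0, 115.0]
force: [-8.2, -2.8, 28.2]
gripper_width: 39.3
gripper_force: 55.0
```

Request:
send_rows([
  [0, 0, -0.004, 0, 0, 0, -1],
  [0, 0, -0.008, 0, 0, 0, -1],
  [0, 0, -0.008, 0, 0, 0, -1],
  [0, 0, -0.008, 0, 0, 0, -1],
])

```text
time_s: 9.1
ee_pos: [484.6, 205.2, 186.8]
ee_rot: [179.5, 0.0, 115.0]
force: [-13.9, -5.6, 48.3]
gripper_width: 39.0
gripper_force: 55.1
```

```bash
python3 - <<'E'
from h import *
s=env.state(); print(s["ee_pos"],s["force"])
for n in("scene","top"):
    f=eyes.grab_frame(n); W=cloud(f); np.save("d_"+n,W); save(f,"d_"+n); hsv=cv2.cvtColor(f["pixels"],cv2.COLOR_RGB2HSV).astype(int)
    near=(np.hypot(W[...,0]-484,W[...,1]-204)<130)&(W[...,2]>70)&(hsv[...,1]>150)&(hsv[...,2]>50)
    for nm,mm in(("red",(hsv[...,0]<6)|(hsv[...,0]>174)),("blue",(hsv[...,0]>100)&(hsv[...,0]<130))):
        Q=W[near&mm]; print(n,nm,len(Q),np.median(Q,0).round(1) if len(Q) else "")
    P=W.reshape(-1,3); Q=P[(np.hypot(P[:,0]-484,P[:,1]-204)<34)&(P[:,2]>172)&(P[:,2]<186)]; print("skirt top z",np.percentile(Q[:,2],[25,50,75]).round(1),len(Q))
E
```

```text
[484.63930931 205.17718602 186.79230573] [-13.89541794  -5.5867362   48.27018179]
scene red 2 [498.2 265.6 504.5]
scene blue 62 [531.9 109.1 160.6]
skirt top z [177.1 178.5 180.1] 168
top red 0 
top blue 100 [529.6 112.2 159.4]
skirt top z [175.9 176.8 177.8] 212
```

Request:
send_rows([
  [0, 0, 0.01, 0, 0, 0, -1],
  [0, 0, 0.02, 0, 0, 0, -1],
  [0, 0, 0.02, 0, 0, 0, 0.8],
  [0, 0, 0.02, 0, 0, 0, 0.8],
  [0, 0, 0.02, 0, 0, 0, 0.8],
  [0, 0, 0.02, 0, 0, 0, 0.8],
  [0, 0, 0.08, 0, 0, 0, 0.8],
  [0, 0, 0.15, 0, 0, 0, 0.8],
  [-0.04, 0.09, 0.15, 0, 0, 0, 0],
  [-0.092, 0.2, 0.15, 0, 0, 0, -1],
  [-0.092, 0.2, 0.15, 0, 0, 0, -1],
  [-0.092, 0.2, 0.15, 0, 0, 0, -1],
  [-0.092, 0.2, 0.15, 0, 0, 0, -1],
  [-0.092, 0.2, 0.15, 0, 0, 0, -1],
  [-0.092, 0.2, 0.15, 0, 0, 0, -1],
], squeeze=20)

```text
time_s: 11.08
ee_pos: [438.2, 304.2, 251.5]
ee_rot: [180.0, 0.0, 114.9]
force: [0.1, 0.2, -0.4]
gripper_width: 15.1
gripper_force: 0.0
```

```bash
python3 - <<'E'
from h import *
s=env.state(); print(s["ee_pos"],s["ee_rot"],s["force"],s["gripper_width"])
f=eyes.grab_frame("top"); g=eyes.grab_frame("scene")
for n,f in(("top",f),("scene",g)):
    W=cloud(f); save(f,"e_"+n); hsv=cv2.cvtColor(f["pixels"],cv2.COLOR_RGB2HSV).astype(int)
    near=(np.hypot(W[...,0]-484,W[...,1]-204)<130)&(W[...,2]>70)&(W[...,2]<210)&(hsv[...,1]>150)&(hsv[...,2]>50)
    for nm,mm in(("red",(hsv[...,0]<6)|(hsv[...,0]>174)),("blue",(hsv[...,0]>100)&(hsv[...,0]<130))):
        Q=W[near&mm]; print(n,nm,len(Q),np.median(Q,0).round(1) if len(Q) else "")
    P=W.reshape(-1,3); P=P[np.hypot(P[:,0]-484,P[:,1]-204)<34]
    for lo,hi in((172,186),(218,230)):
        Q=P[(P[:,2]>lo)&(P[:,2]<hi)]; print(np.percentile(Q[:,2],[25,50,75]).round(1),((Q.max(0)+Q.min(0))/2).round(1),len(Q))
a=cv2.imread("pics/e_scene.png")[60:260,280:480]; b=cv2.imread("pics/e_top.png")[150:350,50:250]
cv2.imwrite("pics/e_mix.png",np.hstack([cv2.resize(a,(400,400)),cv2.resize(b,(400,400))]))
E
```

```text
[438.24867067 304.23344903 251.51160573] [1.79990571e+02 1.71335627e-03 1.14900109e+02] [ 0.13093972  0.15059236 -0.35840335] 15.113707436298926
top red 118 [440.5 296.7 163.9]
top blue 103 [529.4 111.7 159.4]
[175.7 176.7 177.6] [484.8 202.8 178.4] 404
[221.6 222.7 223.6] [484.2 204.9 222.2] 332
scene red 56 [441.7 292.9 164.8]
scene blue 61 [530.2 109.2 160.5]
[177.6 178.7 180.1] [484.8 202.9 178.7] 210
[222.5 223.8 224.4] [485.6 202.3 222.6] 142
```

View pics/e_mix.png

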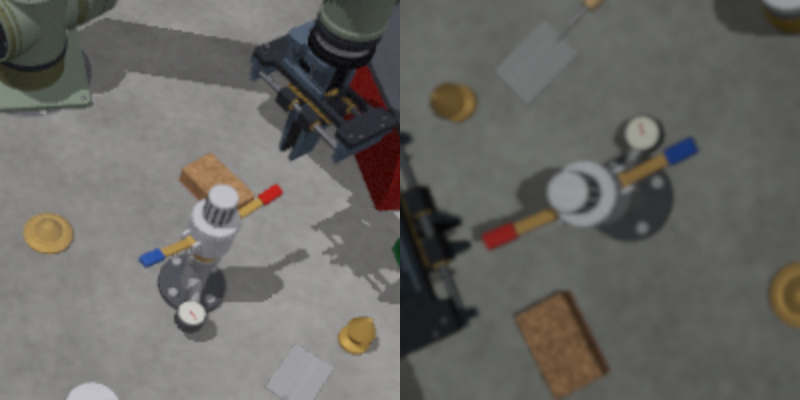

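Request:
send_rows([
  [0, 0, -0.08, 0, 0, 0, -1],
  [0, 0, -0.153, 0, 0, 0, -1],
  [0, 0, -0.18, 0, 0, 0, -1],
  [0, 0, -0.203, 0, 0, 0, -1],
  [-0.002, 0.005, -0.233, 0, 0, 0, -1],
  [-0.002, 0.004, -0.253, 0, 0, 0, -1],
  [0.002, -0.005, -0.281, 0, 0, 0, -1],
  [0.007, -0.016, -0.297, 0, 0, 0, -1],
  [0.012, -0.027, -0.312, 0, 0, 0, -1],
  [0.012, -0.027, -0.312, 0, 0, 0, -1],
])

```text
time_s: 12.42
ee_pos: [443.6, 290.7, 94.8]
ee_rot: [-179.9, 0.0, 114.9]
force: [-0.9, 0.8, -0.0]
gripper_width: 0.4
gripper_force: 0.5
```

Request:
send_rows([
  [0.003, -0.006, -0.005, 0, 0, 0, -1],
  [0.006, -0.013, -0.009, 0, 0, 0, -1],
  [0.009, -0.02, -0.012, 0, 0, 0, -1],
  [0.013, -0.027, -0.015, 0, 0, 0, -1],
  [0.016, -0.034, -0.018, 0, 0, 0, -1],
  [0.019, -0.041, -0.02, 0, 0, 0, -1],
  [0.019, -0.041, -0.02, 0, 0, 0, -1],
])

```text
time_s: 13.3
ee_pos: [452.1, 273.9, 85.6]
ee_rot: [180.0, -0.4, 114.8]
force: [-6.8, 13.8, 0.1]
gripper_width: 0.2
gripper_force: 7.0
```

```bash
cat > arms.py <<'E'
from h import *
import sys
s=env.state(); print(s["ee_pos"],s["force"],s["time_s"])
for n in("top","scene"):
    f=eyes.grab_frame(n); W=cloud(f); save(f,sys.argv[1]+n); hsv=cv2.cvtColor(f["pixels"],cv2.COLOR_RGB2HSV).astype(int)
    near=(np.hypot(W[...,0]-484,W[...,1]-204)<130)&(W[...,2]>50)&(W[...,2]<210)&(hsv[...,1]>150)&(hsv[...,2]>50)
    for nm,mm in(("red",(hsv[...,0]<6)|(hsv[...,0]>174)),("blue",(hsv[...,0]>100)&(hsv[...,0]<130))):
        Q=W[near&mm]
        if len(Q): q=np.median(Q,0); print(n,nm,len(Q),q.round(1),"r",np.hypot(*(q[:2]-[484.5,204])).round(1))
    P=W.reshape(-1,3); P=P[np.hypot(P[:,0]-484,P[:,1]-204)<34]
    for lo,hi in((172,186),(218,230)):
        Q=P[(P[:,2]>lo)&(P[:,2]<hi)]; print(np.percentile(Q[:,2],[25,50,75]).round(1),((Q.max(0)+Q.min(0))/2).round(1),len(Q))
a=cv2.imread(f"pics/{sys.argv[1]}scene.png")[60:260,280:480]; b=cv2.imread(f"pics/{sys.argv[1]}top.png")[150:350,50:250]
cv2.imwrite(f"pics/{sys.argv[1]}mix.png",np.hstack([cv2.resize(a,(400,400)),cv2.resize(b,(400,400))]))
E
python3 arms.py g_
```

```text
[452.06984613 273.93481463  85.64410512] [-6.80074219 13.82841923  0.08486028] 13.3
top blue 102 [530.4 113.7 169.6] r 101.3
[177.4 179.  180.3] [483.7 202.  179.1] 411
[222.6 223.8 224.9] [482.1 210.3 223. ] 346
scene red 8 [465.8 255.1  78.6] r 54.4
scene blue 62 [532.1 110.3 171.7] r 105.1
[178.4 180.7 182.4] [485.2 204.3 178.8] 225
[223.5 224.7 225.9] [483.3 207.4 223.3] 152
```

View pics/g_mix.png

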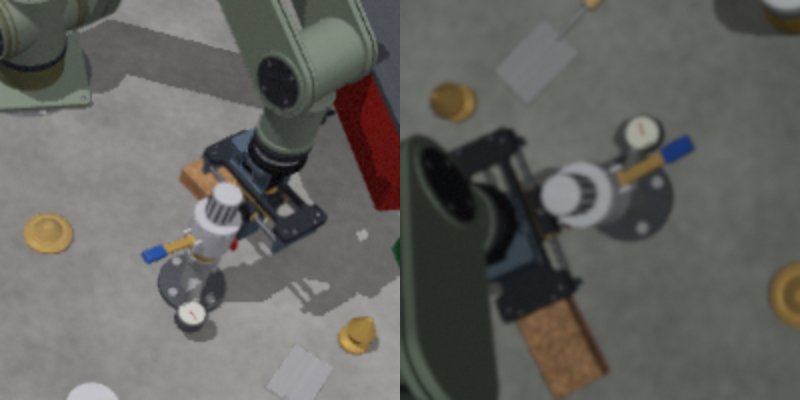

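Request:
send_rows([
  [-0.01, 0.022, 0.01, 0, 0, 0, -1],
  [-0.03, 0.065, 0.02, 0, 0, 0, -1],
  [-0.04, 0.09, 0.13, 0, 0, 0, -1],
  [-0.04, 0.09, 0.25, 0, 0, 0, -1],
  [-0.04, 0.09, 0.34, 0, 0, 0, -1],
  [-0.04, 0.09, 0.34, 0, 0, 0, -1],
])

```text
time_s: 14.15
ee_pos: [435.5, 316.4, 259.9]
ee_rot: [179.5, 0.0, 115.0]
force: [0.3, 0.2, -0.3]
gripper_width: 0.4
gripper_force: 0.0
```

```bash
python3 arms.py i_
```

```text
[435.47702552 316.360163   259.86715477] [ 0.26986498  0.18600551 -0.28477534] 14.15
top red 2 [450.8 256.6  93.4] r 62.4
top blue 103 [529.8 113.8 159.5] r 100.9
[176.  176.8 177.9] [484.7 202.1 179. ] 404
[221.8 222.7 223.6] [484.1 205.7 222.4] 334
scene red 10 [461.8 261.4  83.3] r 61.7
scene blue 62 [531.5 111.7 160.5] r 103.6
[177.3 178.7 180. ] [484.  203.7 179. ] 216
[222.4 223.5 224.6] [484.9 204.4 222.9] 142
```

Request:
send_rows([
  [0.06, -0.12, 0.02, 0, 0, 0, -1],
  [0.11, -0.24, 0.02, 0, 0, 0, -1],
  [0.17, -0.36, 0.02, 0.05, 0.02, 0, -1],
  [0.224, -0.47, 0.02, 0.15, 0.07, 0, -1],
  [0.224, -0.496, 0, 0.25, 0.12, 0, -1],
  [0.224, -0.496, 0, 0.378, 0.176, 0, -1],
  [0.224, -0.496, 0, 0.378, 0.176, 0, -1],
  [0.224, -0.496, -0.05, 0.378, 0.176, 0, -1],
  [0.224, -0.496, -0.05, 0.378, 0.176, 0, -1],
])

```text
time_s: 15.38
ee_pos: [543.6, 68.8, 228.9]
ee_rot: [-179.7, -25.0, 114.9]
force: [-0.6, 0.4, -0.3]
gripper_width: 0.5
gripper_force: 0.0
```

```bash
python3 - <<'E'
from h import *
s=env.state(); R=Ro.from_euler('xyz',s["ee_rot"],degrees=True).as_matrix()
print(s["ee_pos"],R.round(3).tolist(),s["qpos"].round(1)); d=s["ee_pos"][:2]-np.array([484.5,204.5]); b=np.array([.423,-.906]); print("r",d@b,"lat",d@[.906,.423])
E
```

```text
[543.62840925  68.84438837 228.88138615] [[-0.382, 0.906, -0.183], [0.821, 0.424, 0.382], [0.423, -0.004, -0.906]] [ -6.7  21.9  86.7  21.   85.8 -35.9]
r 147.9153012480858 lat -3.811984940081461
```

Request:
send_rows([
  [-0.037, 0.092, -0.04, 0, 0, 0, -1],
  [-0.037, 0.092, -0.071, 0, 0, 0, -1],
  [-0.041, 0.101, -0.1, 0, 0, 0, -1],
  [-0.041, 0.101, -0.125, 0, 0, 0, -1],
  [-0.042, 0.103, -0.151, 0, 0, 0, -1],
  [-0.04, 0.098, -0.187, 0, 0, 0, -1],
  [-0.038, 0.094, -0.223, 0, 0, 0, -1],
  [-0.037, 0.092, -0.243, 0, 0, 0, -1],
  [-0.038, 0.093, -0.26, 0, 0, 0, -1],
  [-0.041, 0.101, -0.271, 0, 0, 0, -1],
  [-0.045, 0.109, -0.281, 0, 0, 0, -1],
  [-0.045, 0.109, -0.281, 0, 0, 0, -1],
])

```text
time_s: 16.88
ee_pos: [522.6, 122.5, 89.6]
ee_rot: [-180.0, -25.0, 115.0]
force: [-0.1, -1.4, 0.4]
gripper_width: 0.5
gripper_force: 0.4
```

```bash
python3 arms.py j_; python3 - <<'E'
from h import *
s=env.state(); d=s["ee_pos"][:2]-np.array([484.5,204.5]); b=np.array([.423,-.906]); print("r",d@b,"lat",d@[.906,.423])
E
```

```text
[522.63741024 122.52072217  89.60812035] [-0.08373463 -1.38921291  0.37686444] 16.875
top red 6 [449.6 259.4  90.2] r 65.5
[175.7 176.6 178. ] [484.7 202.9 179.2] 401
[221.8 222.8 223.8] [484.2 205.4 222.3] 337
scene red 11 [461.8 262.6  82.3] r 62.8
scene blue 14 [523.3 138.3  97.3] r 76.3
[177.4 178.8 180.2] [483.6 202.7 178.4] 211
[222.7 224.  224.7] [484.3 202.2 223.5] 144
r 90.42529188837595 lat 0.03758262523792942
```

View pics/j_mix.png

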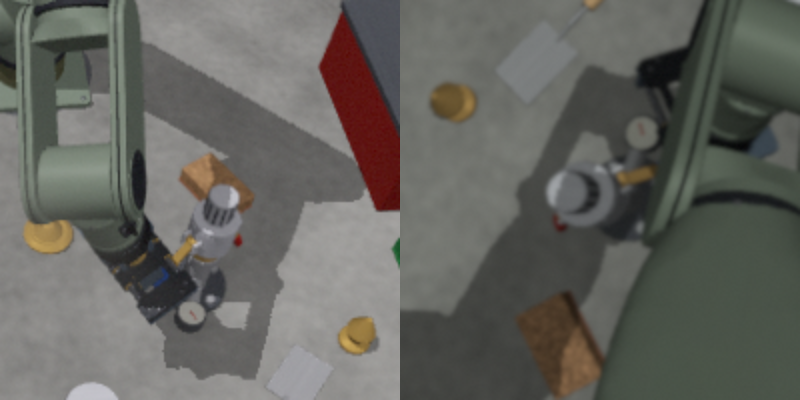

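Request:
send_rows([
  [-0.002, 0.005, -0.003, 0, 0, 0, -1],
  [-0.004, 0.009, -0.006, 0, 0, 0, -1],
  [-0.007, 0.015, -0.01, 0, 0, 0, -1],
  [-0.009, 0.02, -0.013, 0, 0, 0, -1],
  [-0.011, 0.025, -0.016, 0, 0, 0, -1],
  [-0.014, 0.029, -0.019, 0, 0, 0, -1],
  [-0.014, 0.029, -0.019, 0, 0, 0, -1],
])

```text
time_s: 17.85
ee_pos: [517.0, 135.9, 80.3]
ee_rot: [179.9, -24.8, 115.0]
force: [3.1, -5.6, -0.2]
gripper_width: 0.5
gripper_force: 3.2
```

```bash
python3 arms.py k_; python3 - <<'E'
from h import *
s=env.state(); d=s["ee_pos"][:2]-np.array([484.5,204.5]); b=np.array([.423,-.906]); print("r",d@b,"lat",d@[.906,.423])
E
```

```text
[516.97098025 135.90021244  80.27094609] [ 3.0718537  -5.64727984 -0.24043969] 17.85
top red 12 [451.7 266.1  92.4] r 70.2
[175.7 177.  178.2] [485.6 203.4 179. ] 411
[222.3 223.4 224.3] [486.  202.6 223.1] 338
scene red 12 [461.4 263.7  88.9] r 64.0
scene blue 15 [516.7 152.2  88.7] r 61.0
[177.3 178.9 180.3] [486.6 201.7 179. ] 209
[222.6 224.  225.5] [485.4 199.1 223.4] 151
r 75.90396901448077 lat 0.3944109940841571
```

Request:
send_rows([
  [-0.003, 0.006, -0.002, 0, 0, 0, -1],
  [-0.006, 0.012, -0.003, 0, 0, 0, -1],
  [-0.006, 0.012, -0.003, 0, 0, 0, -1],
  [0.02, -0.04, 0.01, 0, 0, 0, -1],
  [0.06, -0.12, 0.06, 0, 0, 0, -1],
  [0.08, -0.16, 0.16, 0, 0, 0, -1],
  [0.08, -0.16, 0.28, 0, 0, 0, -1],
  [0.02, -0.2, 0.36, 0, 0, 0, -1],
  [-0.2, -0.3, 0.4, 0, 0, 0, -1],
  [-0.3, -0.4, 0.4, 0, 0, 0, -1],
  [-0.3, -0.5, 0.4, 0, 0, 0, -1],
  [-0.3, -0.5, 0.4, 0, 0, 0, -1],
  [-0.3, -0.5, 0.4, 0, 0, 0, -1],
  [-0.3, -0.5, 0.4, 0, 0, 0, -1],
])

```text
time_s: 19.7
ee_pos: [366.1, -112.1, 280.5]
ee_rot: [179.9, -25.1, 115.0]
force: [-0.7, -0.1, -0.1]
gripper_width: 0.6
gripper_force: 0.0
```

```bash
python3 arms.py l_; python3 - <<'E'
import cv2
a=cv2.imread("pics/l_scene.png")[60:330,160:480]; cv2.imwrite("pics/l_big.png",cv2.resize(a,(711,600)))
E
```

```text
[ 366.05035997 -112.10804137  280.54559442] [-0.69786505 -0.0781214  -0.06588357] 19.7
top red 2 [450.8 253.9  94.4] r 60.2
top blue 42 [513.9 144.4  83.7] r 66.4
[175.9 176.9 177.9] [485.8 200.5 179. ] 404
[221.5 222.6 223.6] [486.  204.5 222.5] 338
scene red 9 [463.2 259.6  83.1] r 59.5
scene blue 52 [514.6 142.4  83.1] r 68.5
[177.3 178.9 180.1] [484.9 201.4 178.5] 201
[222.1 223.7 224.5] [484.3 200.8 223.1] 147
```

View pics/l_big.png

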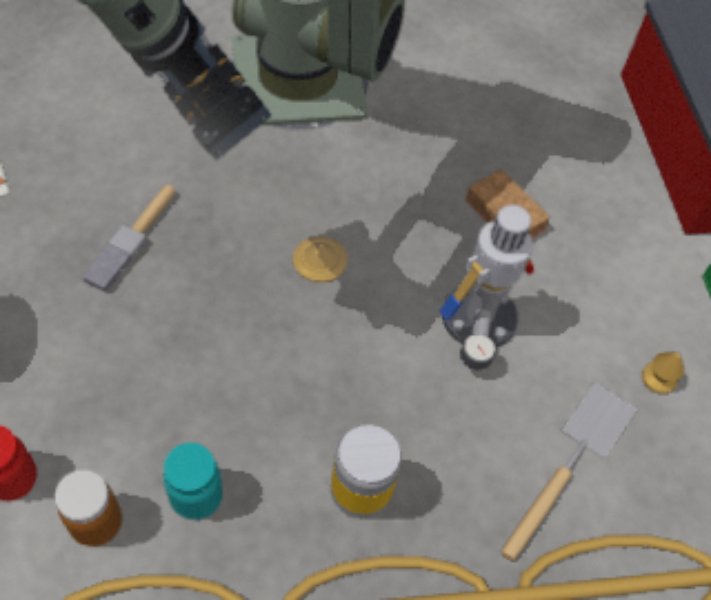

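The arms look down: scene crop shows the blue arm hanging at (460,295) and the red end at (529,267) behind the neck; tin and jar are standing. One quick tilt check by cylinder fit, then hand in.

```bash
python3 - <<'E'
from h import *
from scipy.optimize import least_squares
def fit(W,lo,hi,r,c0=(484.5,203.5)):
    P=W.reshape(-1,3); P=P[(P[:,2]>lo)&(P[:,2]<hi)]
    P=P[abs(np.hypot(P[:,0]-c0[0],P[:,1]-c0[1])-r)<6]
    s=least_squares(lambda c:np.hypot(P[:,0]-c[0],P[:,1]-c[1])-r,c0,loss="soft_l1"); return s.x
for n,c in(("scene",(483.5,203)),("top",(485.5,205.5))):
    W=cloud(eyes.grab_frame(n)); k=fit(W,188,218,20,c); s=fit(W,150,174,33,c); P=W.reshape(-1,3)
    Q=P[(P[:,2]>219)&(P[:,2]<228)&(np.hypot(P[:,0]-k[0],P[:,1]-k[1])<17)]
    pl=np.linalg.lstsq(np.c_[Q[:,:2]-k,np.ones(len(Q))],Q[:,2],rcond=None)[0]
    print(n,"knob",k.round(1),"skirt",s.round(1),"top plane slope,z",pl.round(3))
E
```

```text
scene knob [482.2 202.6] skirt [482.2 202.1] top plane slope,z [ 5.00000e-03 -3.60000e-02  2.23946e+02]
top knob [485.2 205.4] skirt [486.  204.6] top plane slope,z [-2.50000e-02  2.10000e-02  2.22902e+02]
```

```bash
python3 -c "
from workcell import env
print(env.job_done())"
```

```text
the job is handed in; nothing more can be done
None
```

I handed the job in at about 20 s. The last images show the cap home and close to upright on the neck, both cam arms fully down, the tin and jar standing, and the gripper clear. The hand-in returned no verdict.

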